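# Dipstick check on the lapping machine

## Robot

A 6-joint arm with a two-finger parallel gripper is mounted at the origin on the work surface. World frame = base frame: x ahead of the robot, y to its left, z up, the work surface at z = 0. Lengths are in m, angles in rad, forces in N, time in s.
With the tool pointing down it reaches from about 0.225 to 0.875 m from the base axis. Payload 3.4 kg.
Tool frame: the origin (TCP) lies on the centre line of the jaws, within the pads' length; the fingertips stand 22 mm ahead of it and the grasp point (between the pads) lies 3 mm ahead of it; z points along the fingers, y is the line along which they close (so a half turn about z gives the same grasp; the last joint's range is limited). The gripper opens to 85 mm and grips with 20 to 120 N. Pads are 22 mm wide; open, the fingers measure 114 mm over their backs; the gripper's body (76 mm by 85 mm) begins 54 mm behind the grasp point. The pads swing forward as they close: fully open they stand 13 mm farther back than shut.
Start: joints at [1.117, 0.276, 1.505, -0, 1.361, -0.121], TCP at [0.188, 0.543, 0.253] pointing down, gripper open.
Joint ranges: [-2.89, 2.89], [-0.75, 2.08], [0.22, 2.7], [-1.18, 4.32], [0.11, 2.71], [-2.7, 2.7]. Speed limits (rad/s): [2.57, 2.57, 3.14, 3.14, 3.14, 3.14].

## Interface

Orientations are given as a unit quaternion [w, x, y, z].
In Python, from rig import readout, optics, ticket gives the robot as it stands. The module is installed in compiled form; this text tells all that it offers.
- The arm moves only by the shell command python3 -m handwheel 'ROWS' [OPENING] [FORCE]. ROWS is rows parted by semicolons, their numbers by spaces, 1 to 5 of them, each of 4 numbers: dx, dy, dz in m, then a turn about the tool's z in rad; each row shifts and turns the commanded pose from where the row before left it, along the tool's axes as they then stand; what a row does not reach is not made up. A row lasts 1/12 s, in which the tool goes at most 0.0417 m and 0.125 rad, less where a joint would pass 70% of its speed; a pose out of reach is approached as far as the arm can. OPENING is the finger opening in m, set as the command begins (- or left out keeps the last). The fingers move at their own pace and stop on an object; FORCE is the grip in N (left out, the last holds). Time passes only in rows, so rows that do not move let the fingers close. It prints the time, the measured TCP pose, the force, the opening and the grip force at its end.
- readout.get_state(): the state, without advancing time (a new reading comes with each control period).
- optics.get_image(name): name is "side" or "top"; returns a dict with "img" (480x640x3 uint8, red, green, blue), "camera_matrix" (3x3 intrinsics, pixels), "T" (4x4, takes a point from camera to world coordinates). Camera axes: x right, y down, z forward; pixel columns grow to the right and rows downward; lengths in m; the calibration is good to about 2 mm. A picture is of the moment at which its call begins. There is no depth.
- ticket.sign_off(): hands the job in; it is judged then, once.
The state is a dict: "clock": time; "qpos": joint angles; "qd": joint speeds; "effort": joint torques, N m; "position": TCP position; "ee_rot": TCP orientation; "contact_force": force on the tool from outside, world axes, zero at the start; "moment": the same for the moment, N m; "width": finger opening in m; "gripper_force": force on a finger pad.
Only numpy, scipy, OpenCV 4.12 (cv2) and the standard library are available. Lean on these libraries where they do the work, as an engineer would, in place of code of your own. Each camera call takes 0.05 s, during which the arm holds its last target. There are 200 camera calls.

## Task

Check the lapping machine's gearbox with its gauge rod, the one with the collar: pick it up off the bench, slide it down the machine's slanting guide tube until the collar stops on the tube's mouth, and draw it right out again. Then present it for reading: hold the rod level and still with its tip over the middle of the square reading tile, about 5 cm above it, touching nothing, and finish like that, still holding the gauge. Leave the other loose things on the bench where they are.

Things in the scene. Friction and masses are not known exactly. Their poses are not given: they have to be found in the camera images.
- gauge: Loose gauge rod (dipstick), about 130 g, lying level, tip within about 20 degrees of +y. Black handle 70 mm long, 14 thick, 32 tall (flat sides upright), steel collar 32 mm in diameter, 6 thick, then a steel rod 9 mm in diameter, 110 long. Origin: on the rod's axis at mid-handle, 16 mm above the bench. x along the rod to the tip, z up, y across the handle.
- gauge_tip (a point): The rod's tip, 151 mm from the gauge's origin along its x. The last 8 mm taper to a 3 mm point. The gauge balances 10 to 15 mm from its origin toward the tip.
- gauge_collar (a point): Centre of the collar's front face (the one that meets the tube's mouth), 41 mm from the gauge's origin along its x.
- machine: Low blue lapping machine fixed left of centre, place and yaw vary: base plate 240 x 280 x 12 mm, gear case 140 x 150 mm, 97 mm high, on it a round aluminium lap plate 190 mm in diameter, 143 mm high (nut to 153), its centre 70 mm along the machine's +y. Origin on the bench, z up. The guide tube comes out of its -y side, over the machine's x = 0 line.
- guide_tube: Fixed straight steel tube on the machine's -y side, 26 mm outside, 19 mm inside diameter, 130 mm long, 125 deep (the collar stops before the tip reaches the closed lower end). It slants 35 degrees from level: going in, the rod points along the machine's +y and down. Origin: centre of the lower end; z along its axis, out and up through the mouth.
- tube_mouth (a point): Centre of the tube's open upper end, 130 mm from the tube's origin along its z, about 108 mm above the bench.
- tile: Square white ceramic reading tile, 80 x 80 x 8 mm, fixed on the bench at a varying place. Origin: centre of its underside, on the bench; top 8 mm above.
- drift: Bystander that looks like the gauge but has no collar: black handle 70 x 16 x 24 mm with a 9 mm steel pin 55 mm long. It may lie nearer to or farther from the robot than the gauge, at least 95 mm beside it. Origin at the middle of the handle, 12 mm above the bench.
- stone: Bystander: honing stone 150 x 50 x 25 mm lying near the robot, left. Origin: centre of its underside.
- oiler: Bystander: upright bottle 44 mm in diameter and 90 mm high, beyond the tile. Origin: centre of its underside.
- jar: Bystander: small jar 50 mm in diameter, 55 mm high, near the robot. Origin: centre of its underside.
- scissors: Bystander: closed steel scissors about 175 mm long, 10 mm high, lying beyond the gauge. Origin near the pivot, on the underside.
- spanner: Bystander: steel spanner 160 mm long lying near the robot, right. Origin: on its underside.
- block: Bystander: aluminium block 50 x 50 x 30 mm beyond the machine's tube. Origin: centre of its underside.

How it is judged:
On the way, in this order (a step that is already met when the one before it is completed fails the run):
1. the gauge rod is in the guide tube, held, with its collar stopped on the tube's mouth (distance between gauge_collar and tube_mouth below 0.009 m and z of gauge_collar in the frame of guide_tube below 0.134 m and angle between the x axis of gauge and the z axis of guide_tube, either way round below 0.14 rad and contact force between the fingers and gauge above 0.5 N), for 0.2 s.
2. the gauge rod is drawn right out of the tube, held (distance between gauge_tip and tube_mouth above 0.015 m and (z of gauge_tip in the frame of guide_tube above 0.135 m or horizontal distance between gauge_tip and tube_mouth above 0.14 m) and contact force between the fingers and gauge above 0.5 N), for 0.1 s.
At the end, for the whole second after the job is handed in: The gauge is held by the fingers and by nothing else, still (under 20 mm/s), its rod within 8 degrees of level, its tip within 25 mm sideways of the middle of the tile and 30 to 100 mm above the bench (22 to 92 mm above the tile), not touching the tile, the machine or any bystander (contact force between the fingers and gauge above 0.5 N and angle between gauge's own x axis and vertical between 1.4308 and 1.7108 rad and horizontal distance between gauge_tip and tile below 0.025 m and height (world z) of gauge_tip between 0.03 and 0.1 m and linear speed of gauge below 0.02 m/s and angular speed of gauge below 0.15 rad/s and contact force between gauge and machine below 0.1 N and contact force between gauge and tile below 0.1 N and contact force between gauge and drift below 0.1 N and contact force between gauge and stone below 0.1 N and contact force between gauge and oiler below 0.1 N and contact force between gauge and jar below 0.1 N and contact force between gauge and scissors below 0.1 N and contact force between gauge and spanner below 0.1 N and contact force between gauge and block below 0.1 N); the arm keeps its last pose, push and grip.
It fails at once if a bystander is moved by more than 30 mm (distance of any of drift, stone, oiler, jar, scissors, spanner, block from where it was at the start of the episode above 0.03 m).
It also fails if it takes over 48 s, if anything falls off the work surface, if the arm or the gripper's body presses on something with over 40 N, if the wrist force passes 120 N, or if a joint passes its speed limit or range.

## Working session

There is one attempt and no reset: what is moved stays moved. The work goes in short steps, Python scripts to look and compute and a shell command to move; the robot and the scene stay as the last step left them, time stands still between calls to the robot, and variables do not carry over. Pictures are saved under pics/ and viewed, at most 11 in all, crops included, and the job is handed in when it is done.

```bash
mkdir -p pics; python3 - <<'E'
from rig import readout, optics
import cv2,numpy as np
for n in("side","top"):
    d=optics.get_image(n); cv2.imwrite(f"pics/{n}0.png",d["img"][:,:,::-1]); np.savez(n+"0.npz",**d)
    print(n,d["camera_matrix"].round(1).tolist(),d["T"].round(3).tolist())
s=readout.get_state();print(s["clock"],s["position"],s["ee_rot"])
E
```

```text
side [[503.4, 0.0, 313.0], [0.0, 503.4, 239.8], [0.0, 0.0, 1.0]] [[0.741, -0.521, 0.424, 0.083], [-0.671, -0.577, 0.465, -0.637], [0.002, -0.629, -0.777, 0.996], [0.0, 0.0, 0.0, 1.0]]
top [[547.3, 0.0, 304.4], [0.0, 547.3, 249.4], [0.0, 0.0, 1.0]] [[0.019, -0.988, 0.152, 0.422], [-1.0, -0.023, -0.021, -0.051], [0.025, -0.152, -0.988, 1.189], [0.0, 0.0, 0.0, 1.0]]
0.1 [0.18768545 0.54305323 0.25251073] [-2.22348766e-04  1.65651880e-01  9.86183938e-01 -8.03879816e-04]
```

View pics/side0.png

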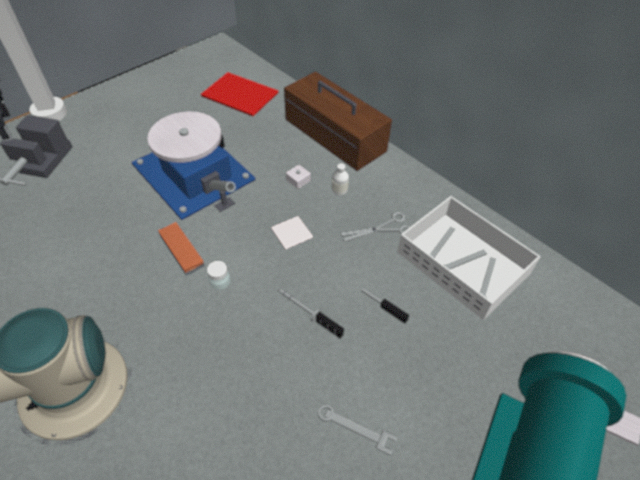

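View pics/top0.png

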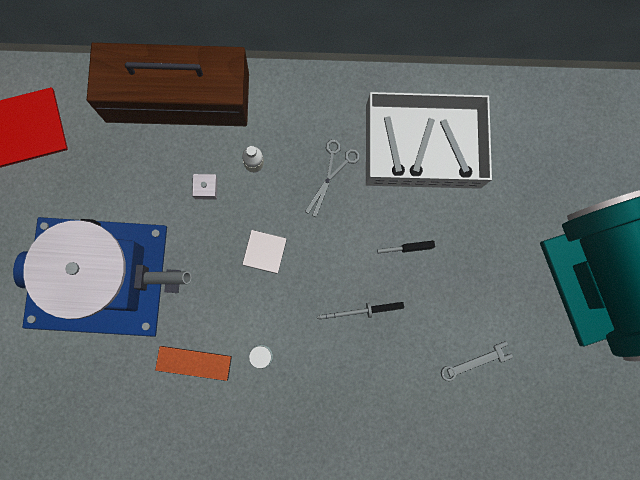

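The top view shows the collared gauge with its tip at about (320,317), collar at 370 and handle to (404,306). The drift is at (378–435,247), the tile at (265,251), and the tube runs from (140,278) to its mouth at (187,277). I'll zoom in for exact pixels.

```bash
python3 - <<'E'
import cv2,numpy as np
S=np.load("side0.npz")["img"][:,:,::-1];T=np.load("top0.npz")["img"][:,:,::-1]
def c(I,u,v,w,h,W,H):
    o=cv2.resize(np.ascontiguousarray(I[v:v+h,u:u+w]),(W,H),interpolation=cv2.INTER_CUBIC)
    k=W/w
    for a in range(0,w,10):
        cv2.line(o,(int(a*k),0),(int(a*k),4),(0,255,255),1)
        if a%20==0: cv2.putText(o,str(u+a),(int(a*k),14),0,.35,(0,255,255),1)
    for a in range(10,h,10):
        cv2.line(o,(0,int(a*k)),(4,int(a*k)),(0,255,255),1); cv2.putText(o,str(v+a),(6,int(a*k)+4),0,.35,(0,255,255),1)
    return o
m=np.vstack([np.hstack([c(S,270,280,80,60,400,300),c(T,312,280,100,75,400,300)]),
 np.hstack([c(S,185,160,80,60,400,300),c(T,125,245,80,60,400,300)])])
cv2.imwrite("pics/z.png",m)
# tile centroid
from scipy.spatial.transform import Rotation as R
for n,I,b in(("side",S,(265,210,320,255)),("top",T,(238,225,292,278))):
    p=I[b[1]:b[3],b[0]:b[2]].min(2)>185
    k,l,s,ce=cv2.connectedComponentsWithStats(p.astype(np.uint8)); j=1+s[1:,4].argmax(); print(n,ce[j]+b[:2],s[j])
E
```

```text
side [291.65591398 231.94623656] [  7   7  41  32 744]
top [264.09377463 251.15130024] [   5    5   43   43 1269]
```

View pics/z.png

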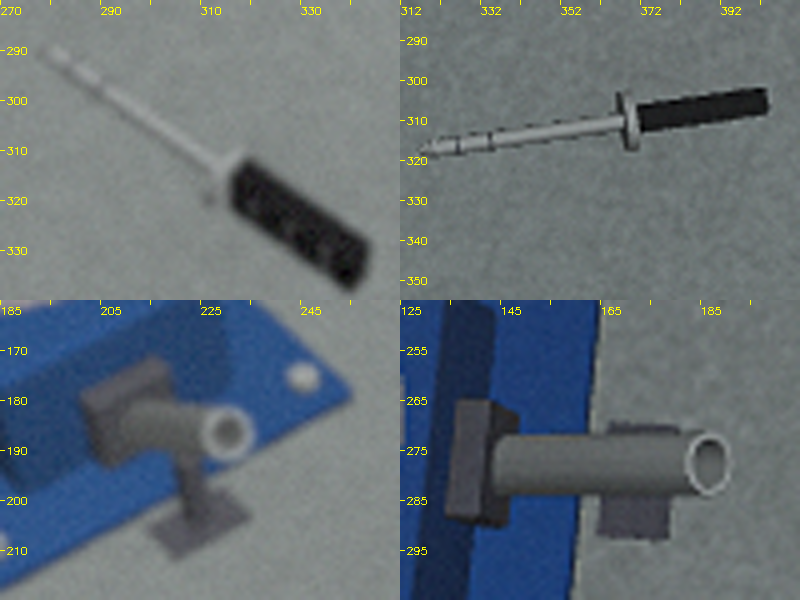

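The crops give these pixels.

| Point | Side view | Top view |
|---|---|---|
| Gauge tip | (279,289.6) | (316.5,317.2) |
| Collar | (316.4,313.6) | (369,310.2) |
| Handle rear | (341.4,333.6) | (404,305) |
| Tube mouth | (230.6,186.6) | (186.8,277.8) |

```bash
cat > h.py <<'E'
import numpy as np
from scipy.optimize import least_squares
C={n:np.load(n+"0.npz") for n in("side","top")}
def ray(n,p):
    c=C[n];d=c["T"][:3,:3]@np.linalg.solve(c["camera_matrix"],[*p,1]);return c["T"][:3,3],d/np.linalg.norm(d)
def at(n,p,z):
    o,d=ray(n,p);return o+d*(z-o[2])/d[2]
def tri(a,b):
    M=[];v=[]
    for n,p in(("side",a),("top",b)):
        o,d=ray(n,p);P=np.eye(3)-np.outer(d,d);M.append(P);v.append(P@o)
    x=np.linalg.lstsq(np.vstack(M),np.hstack(v),rcond=None)[0]
    return x, np.linalg.norm(np.vstack(M)@x-np.hstack(v))
def proj(n,x):
    c=C[n];q=c["camera_matrix"]@(c["T"][:3,:3].T@(np.asarray(x)-c["T"][:3,3]));return q[:2]/q[2]
E
python3 - <<'E'
from h import *
np.set_printoptions(precision=4,suppress=True)
for n,a,b in(("tip",(279,289.6),(316.5,317.2)),("collar",(316.4,313.6),(369,310.2)),("rear",(341.4,333.6),(404,305)),("mouth",(230.6,186.6),(186.8,277.8)),("tile",(291.66-.2,231.95),(264.1,251.15))): print(n,*tri(a,b))
tip=at("top",(316.5,317.2),.016);rear=at("top",(404,305),.026);col=at("top",(368.2,310.2),.016)
print("z-known",tip,col,rear,"yaw",np.degrees(np.arctan2(*(tip-rear)[[1,0]])),np.linalg.norm((tip-rear)[:2]))
m=tri((230.6,186.6),(186.8,277.8))[0]
f=lambda y:proj("top",m+.1*np.array([np.cos(y[0])*.819,np.sin(y[0])*.819,-.5736]))-np.array(0)
for yd in(84,87,90,93,96):print(yd,f([np.radians(yd)]), proj("side",m+.1*np.array([np.cos(np.radians(yd))*.819,np.sin(np.radians(yd))*.819,-.5736])))
P=[at("top",p,.012) for p in((38,218),(167,226),(155,336),(23,328))]
for i,j in((1,0),(2,3),(2,1),(3,0)):print(np.degrees(np.arctan2(*(P[j]-P[i])[[1,0]])),np.linalg.norm(P[j]-P[i]))
for p in((44.5,226),(155.5,233.5),(145.5,326),(31,319)):print(at("top",p,.012))
E
```

```text
tip [ 0.4587 -0.1059  0.0139] 0.0017716044787901126
collar [ 0.4752 -0.2166  0.0255] 0.001676576511409054
rear [ 0.4853 -0.29    0.0234] 0.002592877837754732
mouth [0.5272 0.1553 0.1108] 0.0011803984472326893
tile [0.5984 0.011  0.0072] 3.781936628777411e-05
z-known [ 0.4575 -0.1052  0.016 ] [ 0.4746 -0.2156  0.016 ] [ 0.4867 -0.2905  0.026 ] yaw 98.95759828965876 0.1875924553326932
84 [152.9326 275.261 ] [217.2765 184.2742]
87 [152.6419 277.314 ] [215.8719 184.9746]
90 [152.4595 279.3775] [214.5094 185.7236]
93 [152.3861 281.4457] [213.1927 186.5196]
96 [152.4221 283.5129] [211.9253 187.3608]
87.76507132233617 0.2792469178389507
87.66947554745036 0.2769860057057981
-2.8086883902938147 0.23703412867816084
-2.2621333818655915 0.23656013039812024
[0.6417 0.4869 0.012 ]
[0.631  0.2473 0.012 ]
[0.4319 0.2563 0.012 ]
[0.4417 0.4969 0.012 ]
```

```bash
cat > go.py <<'E'
import sys,numpy as np
from rig import readout
from scipy.spatial.transform import Rotation as R
s=readout.get_state();w,x,y,z=s["ee_rot"];M=R.from_quat([x,y,z,w]).as_matrix()
t=np.array([float(a) for a in sys.argv[1:4]]);yaw=np.radians(float(sys.argv[4]))
cur=np.arctan2(M[1,1],M[0,1]);turn=(cur-yaw+np.pi/2)%np.pi-np.pi/2
f=lambda v:np.array(v).round(4)
print("t",s["clock"],"pos",f(s["position"]),"q",f(s["qpos"]),"F",f(s["contact_force"]),"w",f(s["width"]),"g",f(s["gripper_force"]))
print("turn",f(turn),"delta now-axes",f(M.T@(t-s["position"])))
E
r='-.0247 -.0303 0 0'
python3 -m handwheel '-.0247 -.0303 0 0;-.0247 -.0303 0 0;-.0247 -.0303 0 0;-.0247 -.0303 0 0;-.0247 -.0303 0 0' .06
python3 -m handwheel '-.0247 -.0303 0 0;-.0247 -.0303 0 0;-.0247 -.0303 0 0;-.0247 -.0303 0 0;-.0247 -.0303 0 0'
python3 -m handwheel '-.0247 -.0303 0 0;-.0247 -.0303 0 0;-.0247 -.0303 0 0;-.0247 -.0303 0 0;-.0247 -.0303 0 0'
python3 -m handwheel '-.0247 -.0303 0 0;-.0247 -.0303 0 0;-.0247 -.0303 0 0;-.0247 -.0303 0 0;-.0247 -.0303 0 0'
python3 -m handwheel '-.0247 -.0303 0 0;-.0247 -.0303 0 0;0 0 0 .125;0 0 0 .125;0 0 0 .125'
python3 -m handwheel '0 0 0 .125;0 0 0 .125;0 0 0 .125;0 0 0 .125;0 0 0 .125'
python3 go.py .483 -.2651 .026 8.96
```

```text
clock: 0.52
position: [0.255, 0.3581, 0.2528]
ee_rot: [-0.0, 0.165, 0.986, -0.0]
contact_force: [0.6, 0.3, -0.0]
width: 0.06
gripper_force: 0.0
clock: 0.93
position: [0.3221, 0.1746, 0.2532]
ee_rot: [0.0, 0.165, 0.986, 0.0]
contact_force: [0.3, 0.4, 0.0]
width: 0.0598
gripper_force: 0.0
clock: 1.35
position: [0.3894, -0.009, 0.2532]
ee_rot: [0.0, 0.166, 0.986, 0.0]
contact_force: [0.8, 0.7, -0.5]
width: 0.06
gripper_force: 0.0
clock: 1.77
position: [0.4567, -0.1926, 0.2529]
ee_rot: [-0.0, 0.166, 0.986, 0.0]
contact_force: [1.1, 0.2, -1.5]
width: 0.0602
gripper_force: 0.0
clock: 2.18
position: [0.4835, -0.2649, 0.2522]
ee_rot: [-0.001, 0.35, 0.937, 0.0]
contact_force: [-0.5, 0.0, -0.1]
width: 0.06
gripper_force: 0.0
clock: 2.6
position: [0.4834, -0.2639, 0.2527]
ee_rot: [-0.001, 0.621, 0.784, 0.0]
contact_force: [-0.2, -0.2, 0.3]
width: 0.0601
gripper_force: 0.0
t 2.6 pos [ 0.4834 -0.2639  0.2527] q [-6.2610e-01  2.4040e-01  1.5563e+00  1.0000e-04  1.3462e+00 -8.5790e-01] F [-0.159  -0.2198  0.2691] w 0.0601 g 0.0
turn 0.0754 delta now-axes [-0.0013 -0.0005  0.2267]
```

```bash
python3 -m handwheel '-.001 0 .04 .075;0 0 .04 0;0 0 .04 0;0 0 .04 0;0 0 .035 0' .045 20 >/dev/null
python3 -m handwheel '0 0 .02 0;0 0 .012 0;0 0 0 0' | tail -3
python3 go.py .483 -.2651 .026 8.96
python3 -m handwheel '0 0 0 0;0 0 0 0;0 0 0 0;0 0 0 0;0 0 0 0' 0 20 |tail -4
python3 -m handwheel '0 0 0 0;0 0 0 0;0 0 -.01 0;0 0 -.02 0;0 0 -.03 0'
python3 -m handwheel '0 0 -.03 0;0 0 0 0;0 0 0 0'
python3 - <<'E'
from rig import optics
import cv2,numpy as np
o=[]
for n,(u,v) in(("side",(250,230)),("top",(290,250))):
    d=optics.get_image(n);np.savez(n+"1.npz",**d);o.append(cv2.resize(np.ascontiguousarray(d["img"][v:v+120,u:u+133,::-1]),(400,360),interpolation=cv2.INTER_CUBIC))
cv2.imwrite("pics/g.png",np.hstack(o))
E
```

```text
contact_force: [-0.7, -0.4, -0.2]
width: 0.0447
gripper_force: 0.0
t 3.2667 pos [ 0.4817 -0.2634  0.0229] q [-6.2730e-01  4.6690e-01  1.8634e+00  2.0000e-04  8.1890e-01 -7.9030e-01] F [-0.7413 -0.3611 -0.1809] w 0.0447 g 0.0
turn 0.0065 delta now-axes [-0.0018  0.001  -0.0031]
ee_rot: [0.001, 0.647, 0.762, 0.0]
contact_force: [-0.3, 0.2, 3.0]
width: 0.0133
gripper_force: 24.6
clock: 4.1
position: [0.4819, -0.2636, 0.0849]
ee_rot: [-0.003, 0.647, 0.762, -0.0]
contact_force: [-0.1, -0.1, -1.8]
width: 0.0137
gripper_force: 24.0
clock: 4.35
position: [0.4848, -0.2656, 0.1184]
ee_rot: [0.002, 0.647, 0.762, 0.0]
contact_force: [0.1, -0.3, -1.9]
width: 0.0135
gripper_force: 24.1
```

View pics/g.png

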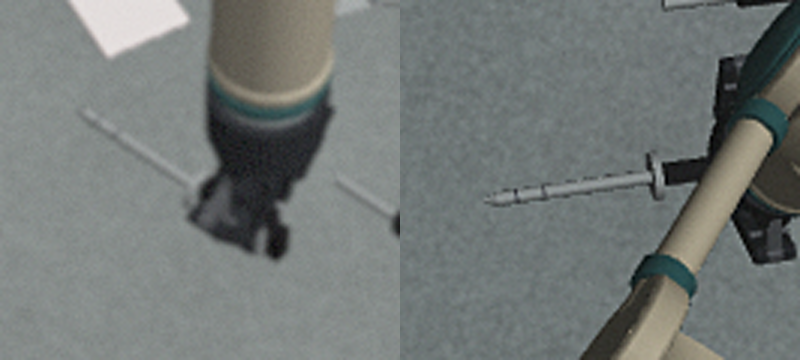

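Held and lifted. The tip is at side (277.3,267.2), top (318.6,315.8). The collar is at side (315.5,293.2), top (374.8,308.5).

```bash
python3 - <<'E'
from h import *
a=tri((277.3,267.2),(318.6,315.8));b=tri((315.5,293.2),(374.8,308.5));d=a[0]-b[0]
print(a,b,np.degrees(np.arctan2(d[1],d[0])),np.degrees(np.arctan2(d[2],np.hypot(*d[:2]))),np.linalg.norm(d))
E
python3 go.py .483 -.2651 .026 8.96
```

```text
(array([ 0.45907905, -0.10611224,  0.10230928]), np.float64(0.002165009244601271)) (array([ 0.47415084, -0.21564634,  0.10869739]), np.float64(0.00010099466287321025)) 97.83464983413278 -3.3066654380383196 0.11075055579778753
t 4.45 pos [ 0.4831 -0.2644  0.1157] q [-6.2720e-01  3.5300e-01  1.7612e+00  1.0000e-04  1.0292e+00 -7.9030e-01] F [-1.4459 -0.0511 -1.5055] w 0.0137 g 24.0934
turn 0.0067 delta now-axes [-0.0008 -0.0001  0.0897]
```

```bash
python3 go.py .5196 -.0245 .122 -2.4; python3 -m handwheel '0 0 0 .1;0 0 0 .11' - 25 >/dev/null; python3 go.py .5196 -.0245 .122 -2.4
```

```text
t 4.45 pos [ 0.4831 -0.2644  0.1157] q [-6.2720e-01  3.5300e-01  1.7612e+00  1.0000e-04  1.0292e+00 -7.9030e-01] F [-1.4459 -0.0511 -1.5055] w 0.0137 g 24.0934
turn 0.205 delta now-axes [ 0.2308  0.075  -0.006 ]
t 4.6167 pos [ 0.4827 -0.2642  0.1146] q [-6.2720e-01  3.5470e-01  1.7620e+00  1.0000e-04  1.0289e+00 -5.7540e-01] F [-0.1176 -0.5209 -0.5971] w 0.0134 g 24.4161
turn -0.01 delta now-axes [ 0.2413  0.0244 -0.007 ]
```

```bash
python3 -m handwheel '.01 .001 -.001 0;.02 .003 -.001 -.01;.03 .003 -.001 0;.038 .004 -.001 0;.038 .004 -.001 0' >/dev/null
python3 -m handwheel '.038 .004 -.001 0;.03 .003 -.001 0;.02 .002 0 0;.012 .001 0 0;.004 0 0 0' >/dev/null
python3 -m handwheel '0 0 0 0' >/dev/null
python3 go.py .5196 -.0245 .122 -2.4
cat > look.py <<'E'
import sys,cv2,numpy as np
from rig import optics
o=[]
for n,k in(("side",2),("top",4)):
    u,v=int(sys.argv[k]),int(sys.argv[k+1])
    d=optics.get_image(n);a=cv2.resize(np.ascontiguousarray(d["img"][v:v+120,u:u+80,::-1]),(400,600),interpolation=cv2.INTER_CUBIC)
    for i in range(10,80,10):cv2.putText(a,str(u+i),(i*5-8,10),0,.3,(0,255,255),1);cv2.line(a,(i*5,12),(i*5,16),(0,255,255))
    for i in range(10,120,10):cv2.putText(a,str(v+i),(6,i*5+3),0,.3,(0,255,255),1);cv2.line(a,(0,i*5),(5,i*5),(0,255,255))
    o.append(a)
cv2.imwrite(sys.argv[1],np.hstack(o))
E
python3 look.py pics/m1.png 215 140 175 220
```

```text
t 5.5333 pos [ 0.5175 -0.0254  0.1226] q [-1.8330e-01  3.0240e-01  1.8220e+00 -2.0000e-04  1.0189e+00 -1.4900e-01] F [-0.1704 -0.1194 -1.022 ] w 0.0134 g 24.4139
turn 0.0077 delta now-axes [0.001  0.0021 0.0006]
```

View pics/m1.png

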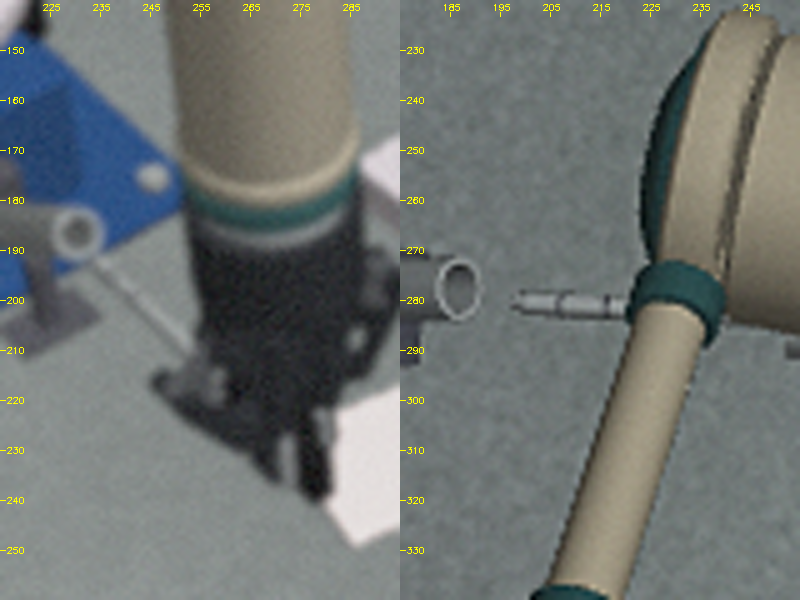

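The tip is at side (234,191.6), top (197.6,280.4). The mouth is at side (230.6,186.4), top (186.7,277.7).

```bash
python3 - <<'E'
from h import *
print(tri((234,191.6),(197.6,280.4)),tri((230.6,186.5),(186.8,277.75)))
E
```

```text
(array([0.52213752, 0.13358771, 0.11310336]), np.float64(0.000886452413542456)) (array([0.52724087, 0.15522647, 0.11113051]), np.float64(0.0011487756203592304))
```

```bash
python3 -m handwheel '0 .003 .004 .008;.01 0 0 0;.01 0 0 0;.008 0 0 0;.006 0 0 0' - 20|tail -4
python3 -m handwheel '.002 0 0 0;0 0 0 0'|tail -4
python3 go.py .5225 .0106 .1185 -2.4
python3 look.py pics/m2.png 200 140 150 230
```

```text
ee_rot: [-0.0, 0.723, 0.691, 0.0]
contact_force: [0.5, -1.5, -1.9]
width: 0.0135
gripper_force: 24.3
ee_rot: [0.0, 0.722, 0.692, -0.0]
contact_force: [-1.0, -0.5, -3.0]
width: 0.0138
gripper_force: 24.2
t 6.2167 pos [0.5225 0.0103 0.1192] q [-1.1330e-01  3.1160e-01  1.8180e+00 -5.0000e-04  1.0122e+00 -6.9600e-02] F [-0.9802 -0.5049 -2.9892] w 0.0138 g 24.2294
turn -0.0016 delta now-axes [ 0.0003 -0.      0.0007]
```

View pics/m2.png

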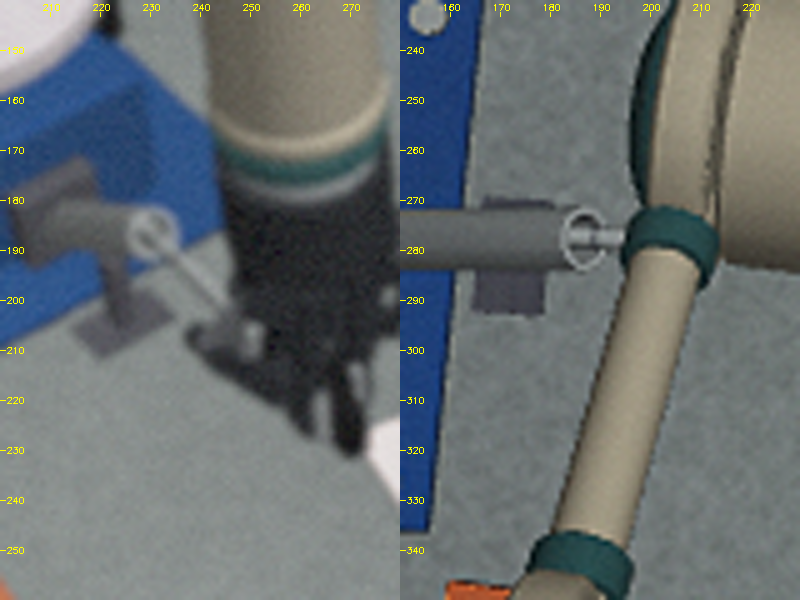

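The rod is inside the mouth and laterally centred: its axis is at row 277.3 in the top view and the mouth centre at 277.7. Next I swing the handle up around the mouth.

```bash
python3 -m handwheel '.0035 0 -.012 0;.0035 0 -.012 0;.0055 0 -.011 0;.0055 0 -.011 0;0 0 0 0' |sed -n '2p;4,6p'
python3 -m handwheel '.006 0 -.007 0;.007 0 -.006 0;.007 0 -.006 0;.007 0 -.005 0;0 0 0 0' |sed -n '2p;4,6p'
python3 look.py pics/m3.png 200 140 150 230
```

```text
position: [0.5245, 0.0277, 0.1672]
contact_force: [0.1, -1.1, -1.5]
width: 0.0135
gripper_force: 24.3
position: [0.5252, 0.0563, 0.1903]
contact_force: [-0.5, 0.4, -1.7]
width: 0.0136
gripper_force: 24.7
```

View pics/m3.png

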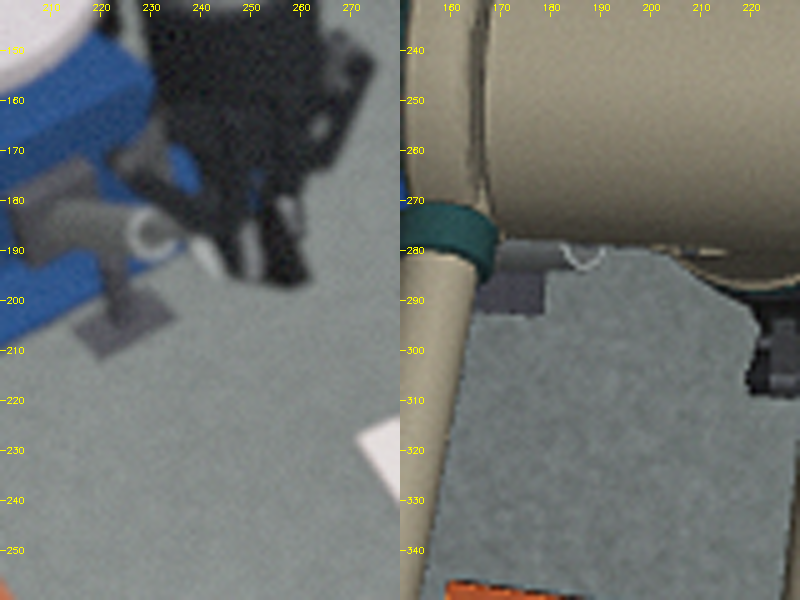

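```bash
python3 - <<'E'
from h import *
M=np.array([.5272,.1552,.110]);h=np.array([.042,.999,0])
G=np.array([.5252,.0563,.1863])
for th in(0,10,20,30,35,40):
    a=h*np.cos(np.radians(th))-np.array([0,0,np.sin(np.radians(th))])
    print(th,"collar",proj("side",G+.05*a).round(1),"mid",proj("side",G+.1*a).round(1),"tip",proj("side",G+.16*a).round(1),proj("top",G+.16*a).round(1))
print((G-M)@h,G[2]-M[2])
E
```

```text
0 collar [238.8 174.6] mid [226.8 163.2] tip [212.9 150.2] [146. 270.]
10 collar [239.4 177.5] mid [228.1 169. ] tip [215.2 159.4] [151.2 271.7]
20 collar [240.4 180.6] mid [230.  175.2] tip [218.4 169. ] [158.5 273.5]
30 collar [241.6 183.9] mid [232.6 181.5] tip [222.4 178.9] [167.5 275.3]
35 collar [242.4 185.6] mid [234.  184.8] tip [224.7 183.9] [172.6 276.2]
40 collar [243.2 187.2] mid [235.6 188. ] tip [227.1 188.8] [178. 277.]
-0.0988851 0.07629999999999999
```

The light sliver at side (242,191) is the collar, which matches a tilt of about 37° through the mouth. No rod shows above the tube, so I slide in while watching force.

```bash
python3 -m handwheel '.005 0 .005 0;.008 0 .006 0;.008 0 .006 0;.008 0 .006 0;0 0 0 0' |sed -n '2p;4,6p'
python3 go.py .5255 .1142 .1427 -2.4
```

```text
position: [0.5248, 0.0854, 0.1643]
contact_force: [0.4, -1.0, -1.2]
width: 0.014
gripper_force: 24.7
t 7.6667 pos [0.5248 0.0854 0.1643] q [2.9500e-02 2.7970e-01 1.7344e+00 1.4000e-03 1.1310e+00 7.2700e-02] F [ 0.4235 -0.9705 -1.2419] w 0.014 g 24.6655
turn -0.0019 delta now-axes [ 0.0288 -0.0005  0.0217]
```

```bash
python3 -m handwheel '.008 0 .006 0;.008 0 .006 0;.006 0 .004 0;0 0 0 0' |sed -n '2p;4,6p'
python3 -m handwheel '.004 0 .003 0;.003 0 .002 0;0 0 0 0' |sed -n '2p;4,6p'
python3 -m handwheel '.0025 0 .0018 0;.0025 0 .0018 0;0 0 0 0' |sed -n '2p;4,6p'
python3 look.py pics/m4.png 200 140 150 230
```

```text
position: [0.5263, 0.1068, 0.1491]
contact_force: [-0.8, -0.5, -0.7]
width: 0.014
gripper_force: 24.7
position: [0.5273, 0.1131, 0.145]
contact_force: [-0.7, -0.0, -0.9]
width: 0.014
gripper_force: 24.7
position: [0.5279, 0.1152, 0.1436]
contact_force: [-1.9, -6.9, 9.6]
width: 0.0138
gripper_force: 26.2
```

View pics/m4.png

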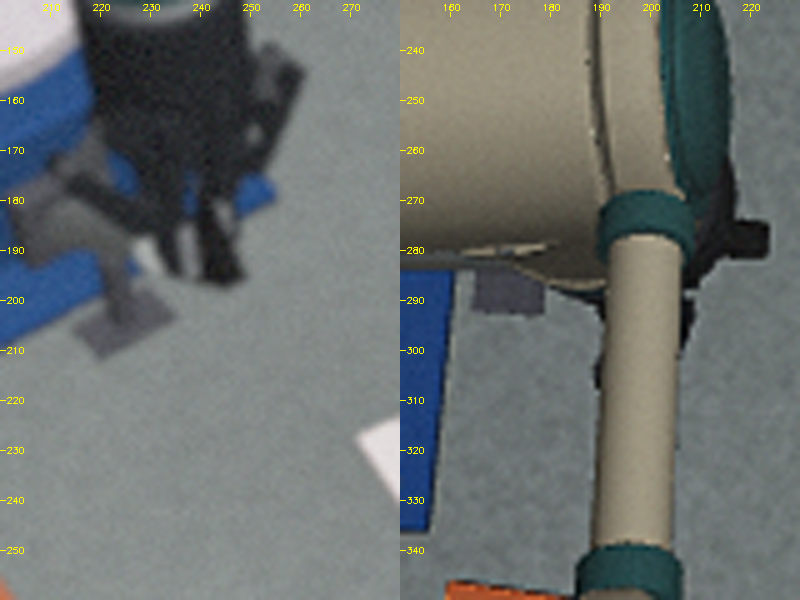

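The force rose to about 12 N where the collar should land, within 1 mm of prediction, and the side crop shows the fingers and collar right at the mouth (228,190). I'll dwell, then draw out.

```bash
python3 -m handwheel '.001 0 .0007 0;0 0 0 0;0 0 0 0;0 0 0 0' |sed -n '2p;4,6p'
python3 -m handwheel '-.008 0 -.0056 0;-.016 0 -.0112 0;-.016 0 -.0112 0;-.016 0 -.0112 0;-.016 0 -.0112 0' - 35|sed -n '2p;4,6p'
python3 -m handwheel '-.016 0 -.0112 0;-.016 0 -.0112 0;-.016 0 -.0112 0;-.01 0 -.007 0;0 0 0 0' |sed -n '2p;4,6p'
python3 go.py .487 -.05 .13 -2.4
python3 look.py pics/m5.png 200 100 170 220
```

```text
position: [0.528, 0.1153, 0.1435]
contact_force: [-3.8, -9.9, 13.6]
width: 0.0136
gripper_force: 26.8
position: [0.5242, 0.0459, 0.1919]
contact_force: [0.6, 0.2, -2.1]
width: 0.0138
gripper_force: 34.3
position: [0.5227, -0.0132, 0.2336]
contact_force: [0.2, -0.3, -2.1]
width: 0.0134
gripper_force: 34.3
t 9.7667 pos [ 0.5227 -0.0132  0.2336] q [-1.5810e-01  2.0810e-01  1.6489e+00 -6.0000e-04  1.2809e+00 -1.1050e-01] F [ 0.2104 -0.2903 -2.0718] w 0.0134 g 34.3153
turn -0.0055 delta now-axes [-0.0383 -0.0343  0.1035]
```

View pics/m5.png

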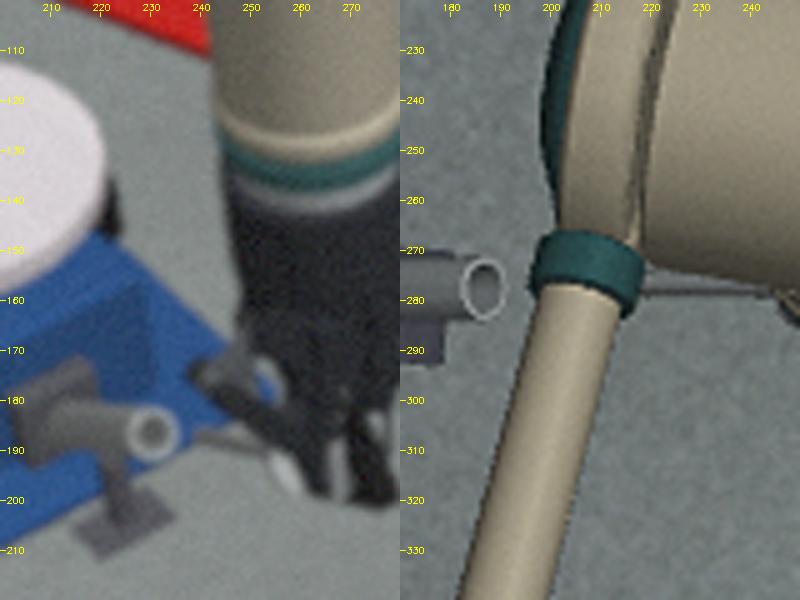

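The rod is clear of the tube, with its tip at about (238,187) beside the mouth at (230,187). I'll level it by laying it down, tip first, on the free bench strip.

```bash
python3 -m handwheel '-.019 -.017 .01 0;-.019 -.017 .01 0;0 0 .03 0;0 0 .035 0;0 0 .03 0' |sed -n '2p;4,6p'
python3 -m handwheel '0 0 .013 0;0 0 0 0' - 20|sed -n '2p;4,6p'
python3 -m handwheel '-.007 0 .012 0;-.006 0 .012 0;-.005 0 .012 0;-.004 0 .012 0;0 0 0 0' |sed -n '2p;4,6p'
python3 go.py .487 -.076 .0235 -2.4
```

```text
position: [0.485, -0.0467, 0.1152]
contact_force: [-0.9, -1.0, -2.2]
width: 0.0135
gripper_force: 34.4
position: [0.4827, -0.046, 0.1]
contact_force: [-0.8, 0.8, -1.5]
width: 0.0133
gripper_force: 34.4
position: [0.4851, -0.0696, 0.0553]
contact_force: [-0.0, 0.5, -0.9]
width: 0.0133
gripper_force: 33.1
t 10.8667 pos [ 0.4851 -0.0696  0.0553] q [-2.8480e-01  3.5200e-01  1.9644e+00  4.0000e-04  8.2620e-01 -2.3970e-01] F [-0.0215  0.4906 -0.8937] w 0.0133 g 33.1284
turn -0.0035 delta now-axes [-0.0063  0.0022  0.0318]
```

```bash
python3 -m handwheel '-.003 0 .011 0;-.002 0 .01 0;-.001 0 .006 0;0 0 0 0' |sed -n '2p;4,6p'
python3 -m handwheel '0 0 .004 0;0 0 .0015 0;0 0 0 0;0 0 0 0' |sed -n '2p;4,6p'
python3 go.py .487 -.076 .0225 -2.4
```

```text
position: [0.4861, -0.0762, 0.0298]
contact_force: [0.3, -0.3, 0.5]
width: 0.0133
gripper_force: 33.5
position: [0.4865, -0.0764, 0.0273]
contact_force: [-5.1, -3.2, 26.4]
width: 0.0135
gripper_force: 37.9
t 11.5333 pos [ 0.4865 -0.0764  0.0273] q [-2.9630e-01  3.9420e-01  1.9937e+00 -1.8000e-03  7.4890e-01 -2.5170e-01] F [-5.0807 -3.2393 26.3731] w 0.0135 g 37.9487
turn -0.0015 delta now-axes [0.0004 0.0005 0.0048]
```

```bash
python3 -m handwheel '0 0 -.003 0;0 0 0 0;0 0 0 0;0 0 0 0' .03 20|sed -n '2p;4,6p'
python3 -m handwheel '.008 0 .0025 0;.007 0 .002 0;0 0 0 0;0 0 0 0' |sed -n '2p;4,6p'
python3 -m handwheel '0 0 0 0;0 0 0 0;0 0 0 0;0 0 0 0;0 0 0 0' 0 60|sed -n '2p;4,6p'
python3 -m handwheel '0 0 -.01 0;0 0 -.02 0;0 0 -.02 0;0 0 -.005 0;0 0 0 0' |sed -n '2p;4,6p'
python3 go.py .598 -.14 .075 -2.4
python3 - <<'E'
from rig import optics
import cv2,numpy as np
o=[]
for n,(u,v) in(("side",(215,160)),("top",(200,230))):
    d=optics.get_image(n);a=cv2.resize(np.ascontiguousarray(d["img"][v:v+120,u:u+100,::-1]),(400,480),interpolation=cv2.INTER_CUBIC);o.append(a)
cv2.imwrite("pics/f1.png",np.hstack(o))
E
```

```text
position: [0.4849, -0.0753, 0.0265]
contact_force: [-0.0, -0.7, -1.0]
width: 0.0299
gripper_force: 0.0
position: [0.4853, -0.0597, 0.0216]
contact_force: [0.2, 0.6, 1.1]
width: 0.03
gripper_force: 0.3
position: [0.486, -0.0604, 0.0225]
contact_force: [0.4, 0.8, 6.0]
width: 0.013
gripper_force: 60.4
position: [0.4864, -0.0608, 0.0779]
contact_force: [0.6, -0.5, -0.7]
width: 0.013
gripper_force: 58.5
t 13.0333 pos [ 0.4864 -0.0608  0.0779] q [-2.6660e-01  3.1920e-01  1.9406e+00  3.0000e-04  8.7910e-01 -2.2180e-01] F [ 0.607  -0.5314 -0.7249] w 0.013 g 58.507
turn -0.0031 delta now-axes [-0.0741  0.1151  0.0032]
```

View pics/f1.png

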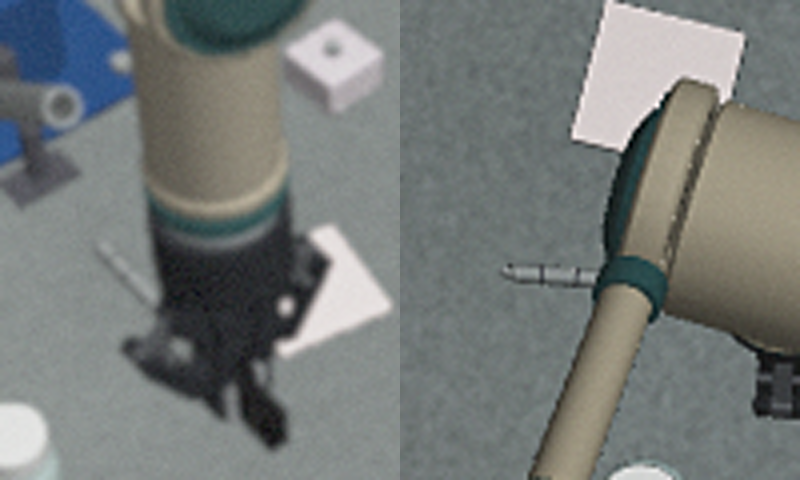

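The gauge is regripped. The tip is at side (240,221.2), top (225.7,297.5).

```bash
python3 - <<'E'
from h import *
print(tri((240,221.2),(225.7,297.5)),tri((260,241.5),(247,300)))
E
```

```text
(array([0.49374344, 0.08191319, 0.06858187]), np.float64(0.0027786541197830036)) (array([0.50138168, 0.03629805, 0.02294019]), np.float64(0.018132898098388955))
```

```bash
python3 -m handwheel '-.008 .012 0 0;-.016 .026 .002 0;-.018 .03 .003 0;-.015 .025 .003 0;-.0095 .0145 .002 0' |sed -n '2p;4,6p'
python3 -m handwheel '0 0 0 0;0 0 0 0;0 0 0 0;0 0 0 0' |sed -n '2p;4,6p'
python3 go.py .591 -.132 .068 -2.4
python3 - <<'E'
from rig import optics
import cv2,numpy as np
o=[]
for n,(u,v) in(("side",(250,180)),("top",(225,200))):
    d=optics.get_image(n);a=cv2.resize(np.ascontiguousarray(d["img"][v:v+120,u:u+100,::-1]),(400,480),interpolation=cv2.INTER_CUBIC);o.append(a)
cv2.imwrite("pics/f2.png",np.hstack(o))
E
```

```text
position: [0.5922, -0.1337, 0.065]
contact_force: [0.5, 0.9, -1.0]
width: 0.0132
gripper_force: 58.6
position: [0.588, -0.1309, 0.0661]
contact_force: [-0.1, 0.0, -1.8]
width: 0.0129
gripper_force: 58.7
t 13.8833 pos [ 0.588  -0.1309  0.0661] q [-3.3470e-01  4.7330e-01  1.7008e+00  3.0000e-04  9.7080e-01 -2.9020e-01] F [-0.1115  0.0462 -1.7535] w 0.0129 g 58.658
turn -0.0027 delta now-axes [-0.001   0.003  -0.0019]
```

View pics/f2.png

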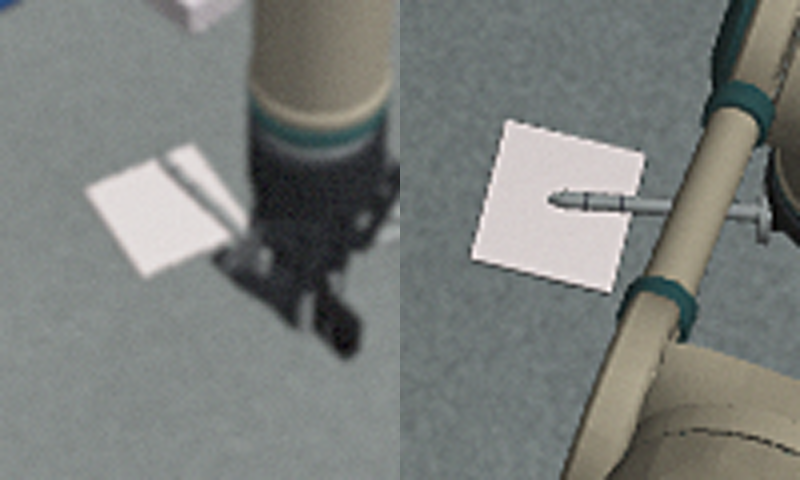

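The tip sits over the tile at side (290,219.5), top (262.5,249.8).

```bash
python3 - <<'E'
from h import *
from rig import ticket,readout
x,r=tri((290,219.5),(262.5,249.8));e=np.linalg.norm(x[:2]-[.5984,.011]);print(x,r,e)
if e<.012 and .045<x[2]<.075: print(ticket.sign_off())
E
```

```text
[0.5945478  0.0111931  0.05790015] 0.0015204485989682628 0.003857035616461435
the job is handed in; nothing more can be done
None
```

The job is handed in; I was not shown the verdict. The gauge went down the tube until the collar stopped at the mouth, was drawn right out, and is held near level, tip about 4 mm from the tile's centre and 5 cm above it, after about 14 s of the 48 s.

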